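# Dock a vial rack in the indexing nest and turn it to the code reader

### The arm

A 6-joint arm with a two-finger parallel gripper is mounted at the origin on a cart in front of the work surface, level with it; the furniture and walls round the work are solid. World frame = base frame: x ahead of the robot, y to its left, z up, the work surface at z = 0. Lengths are in m, angles in rad, forces in N, time in s.
With the tool pointing down it reaches from about 0.375 to 0.9 m from the base axis. Payload 3.1 kg.
Tool frame: the origin (TCP) lies between the finger pads; the fingertips stand 8 mm ahead of it and the grasp point (between the pads) lies 11 mm behind it; z points along the fingers, y is the line along which they close (so a half turn about z gives the same grasp; the last joint's range is limited). The gripper opens to 87 mm and grips with 3 to 60 N. Pads are 19 mm wide; open, the fingers measure 117 mm over their backs; the gripper's body (75 mm by 190 mm) begins 51 mm behind the grasp point.
Start: joints at [1.067, 0.527, 1.433, -0, 1.181, -0.178], TCP at [0.199, 0.592, 0.231] pointing down, gripper open.
Joint ranges: [-3.08, 3.08], [-0.75, 2.2], [0.22, 2.44], [-1.43, 4.57], [0, 2.65], [-2.85, 2.85]. Speed limits (rad/s): [2.79, 2.79, 3.14, 3.14, 3.14, 3.14].

### API

Orientations are given as a unit quaternion [x, y, z, w].
In Python, from rig import robot, vision, job gives the robot as it stands.
- The arm moves only by the shell command python3 -m handwheel 'ROWS' [OPENING] [FORCE]. ROWS is JSON, a list of rows, each a list of 4 numbers: the shift along the tool's x, y, z as a fraction of full scale, then the turn about the tool's z as a fraction of full scale. A call has 1 to 20 rows; each row is the pose to reach, as a shift and turn from the pose commanded when the call began, along the tool's axes at that moment, turning the shorter way round; what a row does not reach only later rows make up. Full scale, the value 1, is 300 mm for a shift and 2 pi rad for a turn. A row lasts 1/12 s, in which the tool goes at most 41.7 mm and 7.16 degrees, less where a joint would pass 70% of its speed; a pose out of reach is approached as far as the arm can. A call with a number of a shift or a turn outside -1 to 1 is refused whole. A call with a gripper value outside its range is refused whole. OPENING is the opening in per cent of the stroke, from 0 (shut) to 100 (fully open), set as the call begins (- or left out, the last holds). The fingers move at their own pace and stop on an object; FORCE is the grip in N (left out, the last holds). Time passes only in rows, so rows that repeat a pose let the fingers close. It gives the time, the measured TCP pose, the force, the opening and the grip force at its end, in the units of the state.
- robot.get_obs(): the state, without advancing time (a new reading comes with each control period).
- vision.camera(name): name is "scene" or "top"; returns a dict with "frame" (480x640x3 uint8, red, green, blue), "K" (3x3 intrinsics, pixels), "cam_to_world" (4x4, takes a point from camera to world coordinates). Camera axes: x right, y down, z forward; pixel columns grow to the right and rows downward; lengths in m; the calibration is good to about 2 mm. A picture is of the moment at which its call begins. There is no depth.
- job.hand_in(): hands the job in; it is judged then, once.
Trained networks look in the newest picture that a camera, given by its name, has taken for a name from the list of things; names that differ only in an ending like _2 or _b are one class to them, and where a whole thing is asked for, a point or a joint stands for the part that bears it (a point fixed in the world has none). Each returns a list of dicts, best first, with "conf" (0 to 1); they miss things now and then, are a little off and sometimes report something else, mostly with a low value. They report only what shows in the picture. A call takes as long as a camera call.
- vision.look_for(camera, label): "point" ([row, column] in pixels, amid what is visible of it).
- vision.outline_of(camera, label): "mask" (480x640 bool, what is visible of it) and "point" ([row, column] in pixels, amid what is visible of it).
The state is a dict: "time": time; "q": joint angles; "joint_velocities": joint speeds; "joint_torque": joint torques, N m; "position": TCP position; "tool_rot": TCP orientation; "ft_force": force on the tool from outside, world axes, zero at the start; "moment": the same for the moment, N m; "grip_width": finger opening in m; "grip_force": force on a finger pad.
Only numpy, scipy, OpenCV 4.12 (cv2) and the standard library are available. Lean on these libraries where they do the work, as an engineer would, in place of code of your own. Each camera call takes 0.05 s, during which the arm holds its last target. There are 200 camera calls.

### The job

Load the vial rack for its code check. First turn the swivel nest by its upright knob until the nest's open mouth faces the loading shelf (its end stop, anticlockwise); then draw the stop bar fully out by its knob and push the rack off the shelf, home into the nest, until the spring catch snaps in behind it. Finally turn the loaded nest exactly five clicks clockwise (75 degrees, its mouth end then facing the code reader) and slide the stop bar fully back across the empty shelf; keep the vials upright in the rack and leave the other things on the bench where they are.

Things in the scene. Friction and masses are not known exactly. Their poses are not given: they have to be found in the camera images.
- station: docking station: grey base plate fixed to the bench, carrying swivel nest, loading shelf and code reader. Origin on the upright swivel axis at bench height; +y from the axis along the middle of the shelf, +x away from the robot, z up. The code reader (flat grey box 92 x 64 x 31, top at 70 mm) is fixed 155 mm from the axis, 75 degrees clockwise from the shelf. All heights here are above the bench
- shelf (a point): middle of the shelf's flat deck, 34 mm high, at station (0, 0.182). Deck 96 wide, from station y = 0.092 to 0.272, open at both ends; 16 mm high rails at its sides narrow the lane from 86 to 76 mm towards the nest and so guide the rack straight into the nest
- nest (a joint): swivel nest, rad, growing clockwise from above: 0 = mouth faces the shelf (end stop -0.03). A sprung roller clicks in every 15 degrees (0.2618 rad); about 5 N on the knob moves it a click; let go, it settles in the nearest click (within 0.02). Range 0 to 7 clicks, starts at 2 to 6; reading position 5 clicks = 1.309. White marks below the arm show the clicks (longer at 0 and 5)
- turn_knob (a point): centre of the top of the nest's black upright knob: 18 mm across, top 95 mm high, grip length 40 mm, on a low arm (top 40 mm high) behind the nest's back wall, 125 mm from the swivel axis. At nest angle q it lies at station x = -0.125 sin q, y = -0.125 cos q
- stop (a joint): travel of the stop bar, m: 0 = across the shelf's end, blocking the rack (it starts so); 0.055 = fully drawn, lane free. It slides to station -x (towards the robot) with 1 to 2 N of friction and stays where left
- stop_knob (a point): centre of the top of the stop bar's black upright knob: 16 mm across, top 93 mm high, grip length 33 mm. Lies at station x = -0.082 - travel, y = 0.099. Beside it the bar's guide (top 52 mm high) and the shelf rail (50 mm high) begin 20 mm to +x
- rack: blue 8-place vial rack, 72 wide (x), 140 long (y), 48 mm high, 0.25 to 0.4 kg with vials; origin at the centre of its underside. Stands lengthwise on the shelf behind the stop bar. Too wide to grasp: push its rear (+y) end, 70 mm from the origin, near the middle, 10 to 35 mm above the deck; up to 15 N. Its vials stand in the half near the nest and reach 122 mm high
- seat (a point): point on the nest floor (33.5 mm high) where the rack's origin lies when the rack is home against the buffers of the back wall; turns with the nest, 6 mm behind the axis; its y points out of the mouth. The rack's rear end is then 70 mm from this point, just outside the nest's side walls (26 mm high, 77 mm apart)
- catch (a joint): spring catch, rad: 0 = sprung in (its rest); the passing rack holds it out at 0.05 to 0.07; it snaps back to 0 behind the rack's rear end when the rack is home, with about 2 mm to spare
- catch_nose (a point): inner corner of the catch's hooked nose, 53 mm high. The catch is a flat steel arm, 12 mm high, outside the nest's wall on the station's -x side (when the mouth faces the shelf); the nose, sloped outside and square inside, reaches 5 mm into the rack's path at that side of the mouth. Push the rack's end clear of it
- vial_b: capped vial, 29 mm across, 81 mm tall, standing loosely in the rack (front corner place on the -x side); origin at the centre of its underside
- vial_c: capped vial, 29 mm across, 81 mm tall, standing loosely in the rack (second place from the front on the +x side); origin at the centre of its underside
- vial_d: capped vial, 29 mm across, 81 mm tall, standing loosely in the rack (front corner place on the +x side); origin at the centre of its underside
- timer: bystander: white digital bench timer, 64 x 64 x 19 mm, flat on the bench; leave it alone
- white_bottle: bystander: white plastic reagent bottle with blue cap, 48 mm across, 95 mm tall; leave it alone
- spare_vial: bystander: a capped vial standing alone on the bench, 29 mm across, 81 mm tall; leave it alone
- marker: bystander: marker pen, 135 mm long, lying near the front edge of the bench; leave it alone

How it is judged:
By the outcome, as a careful person would: the job done as asked, in the order asked, and still so for the second after the job is handed in, with the robot touching nothing.
It also fails if it takes over 72 s, if anything falls off the work surface, if the arm or the gripper's body presses on something with over 40 N, if the wrist force passes 120 N, or if a joint passes its speed limit or range.

## Working session

There is one attempt and no reset: what is moved stays moved. The work goes in short steps, Python scripts to look and compute and a shell command to move; the robot and the scene stay as the last step left them, time stands still between calls to the robot, and variables do not carry over. Pictures are saved under pics/ and viewed, at most 12 in all, crops included, and the job is handed in when it is done.

```bash
mkdir -p pics; ls; cat > h.py <<'E'
from rig import robot, vision, job
import numpy as np, cv2
from scipy.spatial.transform import Rotation as R
def ray(c,rc,z):
    K=np.array(c["K"]);T=np.array(c["cam_to_world"])
    d=T[:3,:3]@np.linalg.inv(K)@[rc[1],rc[0],1.0];o=T[:3,3]
    return o+d*(z-o[2])/d[2]
def px(c,p):
    T=np.linalg.inv(np.array(c["cam_to_world"]));q=np.array(c["K"])@(T[:3,:3]@np.array(p)+T[:3,3]);return q[:2]/q[2]
E
python3 - <<'E'
from h import *
o=robot.get_obs();print(o["position"],o["tool_rot"],o["time"],o["grip_width"])
print(R.from_quat(o["tool_rot"]).as_matrix().round(3))
Z=dict(turn_knob=.095,stop_knob=.093,rack=.07,vial_b=.122,timer=.019,white_bottle=.095,spare_vial=.081,marker=.01,station=.02,nest=.04,catch=.06)
for n in ["top","scene"]:
    c=vision.camera(n);cv2.imwrite(f"pics/{n}0.png",c["frame"][:,:,::-1])
    for k,z in Z.items():
        for r in vision.look_for(n,k)[:4]:
            print(n,k,round(r["conf"],2),np.round(r["point"]),ray(c,r["point"],z).round(3))
E
```

```text
pics
[0.19908059 0.59170619 0.22957302] [ 1.61678997e-01  9.86842829e-01 -1.00790492e-03 -3.42864497e-04] 0.0 0.08682247919728452
[[-0.948  0.319 -0.001]
 [ 0.319  0.948 -0.002]
 [ 0.    -0.002 -1.   ]]
top turn_knob 0.69 [282. 338.] [ 0.532 -0.037  0.095]
top stop_knob 0.5 [290. 283.] [0.517 0.07  0.093]
top rack 0.96 [264. 237.] [0.57  0.165 0.07 ]
top vial_b 0.67 [275. 269.] [0.542 0.095 0.122]
top vial_b 0.54 [257. 252.] [0.575 0.128 0.122]
top vial_b 0.51 [258. 270.] [0.574 0.093 0.122]
top timer 0.85 [316. 458.] [ 0.47  -0.288  0.019]
top white_bottle 0.57 [177. 198.] [0.741 0.246 0.095]
top spare_vial 0.58 [266. 464.] [ 0.567 -0.286  0.081]
top marker 0.65 [345. 220.] [0.407 0.204 0.01 ]
top marker 0.39 [289. 285.] [0.524 0.072 0.01 ]
top station 0.58 [279. 332.] [ 0.545 -0.027  0.02 ]
top nest 0.77 [276. 335.] [ 0.548 -0.031  0.04 ]
scene turn_knob 0.66 [282. 295.] [ 0.488 -0.162  0.095]
scene rack 0.6 [239. 271.] [0.552 0.107 0.07 ]
scene vial_b 0.67 [223. 270.] [0.536 0.068 0.122]
scene vial_b 0.54 [220. 287.] [0.574 0.068 0.122]
scene vial_b 0.5 [213. 278.] [0.576 0.119 0.122]
scene timer 0.68 [366. 316.] [ 0.456 -0.309  0.019]
scene white_bottle 0.88 [212. 323.] [0.7   0.15  0.095]
scene white_bottle 0.2 [282. 285.] [ 0.473 -0.151  0.095]
scene spare_vial 0.81 [344. 375.] [ 0.519 -0.379  0.081]
scene marker 0.78 [262. 201.] [0.414 0.184 0.01 ]
scene marker 0.42 [282. 287.] [0.546 0.006 0.01 ]
scene station 0.96 [281. 287.] [ 0.539 -0.009  0.02 ]
scene nest 0.68 [278. 289.] [ 0.532 -0.034  0.04 ]
scene catch 0.64 [261. 325.] [ 0.613 -0.032  0.06 ]
```

View pics/top0.png

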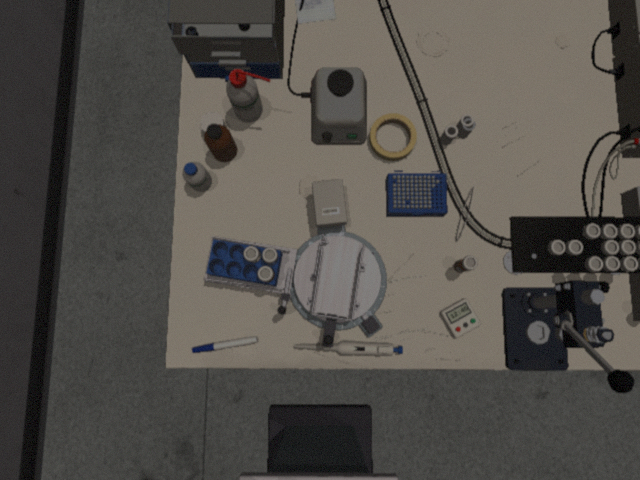

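View pics/scene0.png

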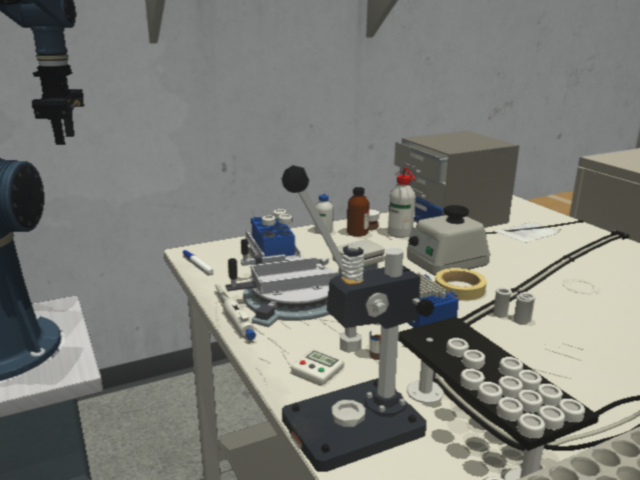

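```bash
python3 - <<'E'
from h import *
f=cv2.imread("pics/top0.png")[220:370,190:410]
cv2.imwrite("pics/crop0.png",cv2.resize(f,None,fx=3.6,fy=3.6,interpolation=cv2.INTER_CUBIC))
c=vision.camera("top")
K=np.array(c["K"]);print(K,np.array(c["cam_to_world"]).round(3))
for k in ["rack","nest","station","vial_b"]:
    for r in vision.outline_of("top",k)[:3]:
        m=r["mask"].astype(np.uint8);print(k,r["conf"],cv2.minAreaRect(cv2.findNonZero(m)),m.sum())
        cv2.imwrite(f"pics/m_{k}.png",m*255)
E
```

```text
[[489.0218407    0.         322.50641815]
 [  0.         489.0218407  244.72739541]
 [  0.           0.           1.        ]] [[ 7.000e-03 -9.870e-01  1.600e-01  4.510e-01]
 [-1.000e+00 -7.000e-03  0.000e+00 -6.000e-03]
 [ 1.000e-03 -1.600e-01 -9.870e-01  1.042e+00]
 [ 0.000e+00  0.000e+00  0.000e+00  1.000e+00]]
rack 0.92 ((244.10812377929688, 262.35137939453125), (72.00675201416016, 36.49657440185547), 9.462322235107422) 1912
nest 0.96 ((332.0, 283.0), (87.68123626708984, 100.40914916992188), 45.0) 6319
nest 0.67 ((320.24737548828125, 248.09861755371094), (4.411764621734619, 20.52941131591797), 28.072484970092773) 20
station 0.77 ((298.4934387207031, 280.7978515625), (162.22857666015625, 167.84922790527344), 63.12186050415039) 11140
vial_b 0.76 ((265.5, 274.0), (16.26345443725586, 13.435027122497559), 45.0) 199
vial_b 0.64 ((270.0, 256.0), (15.55634880065918, 14.142135620117188), 45.0) 197
vial_b 0.62 ((252.0, 253.5), (15.0, 16.0), 90.0) 219
```

View pics/crop0.png

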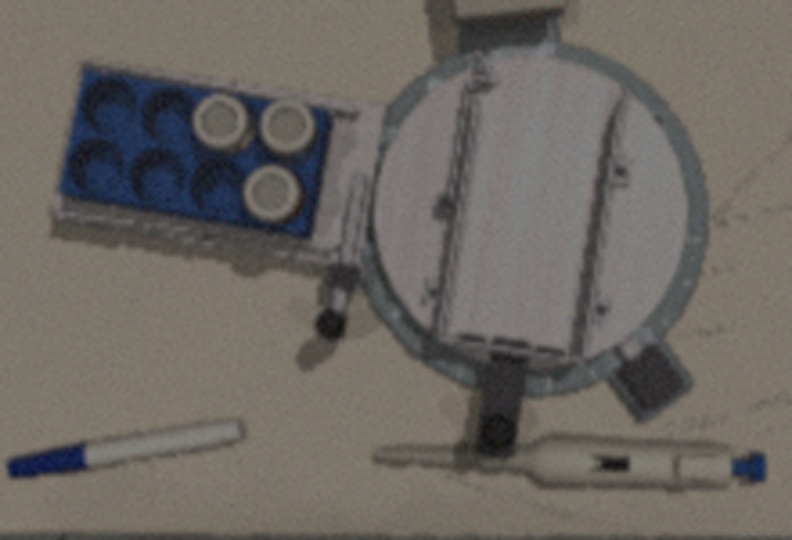

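```bash
python3 - <<'E'
from h import *
from scipy.optimize import least_squares
c=vision.camera("top")
P=lambda x,y,z: ray(c,(y/3.6+220,x/3.6+190),z)[:2]
tk=P(497,430,.095);sk=P(330,323,.093)
co=[P(83,65,.082),P(333,112,.082),P(310,237,.082),P(62,192,.082)]
print(tk,sk,np.round(co,3))
rc=np.mean(co,0); a1=(co[0]+co[3])/2-(co[1]+co[2])/2;print("rack",rc,np.linalg.norm(a1),np.degrees(np.arctan2(-a1[0],a1[1])))
# unknown: sx,sy,th,q, rack y s
dl=[P(375,200,.03),P(687,215,.03)];dc=(dl[0]+dl[1])/2;print("disc",dc,np.linalg.norm(dl[0]-dl[1]))
def loc(p,x,y): return p[:2]+np.array([np.cos(p[2])*x-np.sin(p[2])*y,np.sin(p[2])*x+np.cos(p[2])*y])
def res(p):
    r=[loc(p,-.125*np.sin(p[3]),-.125*np.cos(p[3]))-tk, loc(p,-.082,.099)-sk]
    for (x,y),k in zip([(.036,.07),(.036,-.07),(-.036,-.07),(-.036,.07)],co): r.append(loc(p,x,p[4]+y)-k)
    r.append((p[:2]-dc)*.3)
    return np.concatenate(r)
s=least_squares(res,[.53,-.03,0,1.3,.18]);p=s.x
print(p,"clicks",p[3]/.2618,"th deg",np.degrees(p[2]),(s.fun*1000).round(1))
print("circle knob path");
for k in range(8): print(k,loc(p,-.125*np.sin(k*.2618),-.125*np.cos(k*.2618)).round(4))
print("stop",loc(p,-.082,.099),loc(p,-.137,.099),"rackrear",loc(p,0,p[4]+.07),"home rear",loc(p,0,.064))
np.save("p.npy",p)
E
```

```text
[ 0.42228814 -0.01775281] [0.4777885  0.07178662] [[0.619 0.212]
 [0.593 0.073]
 [0.524 0.085]
 [0.548 0.221]]
rack [0.57121364 0.14774393] 0.13973065418596156 -10.090459767742834
disc [ 0.54636079 -0.03743734] 0.17992421796192606
[ 0.54364616 -0.03825577 -0.15051665  1.5876453   0.18803045] clicks 6.064344161842802 th deg -8.623968936862079 [-1.9  0.3 -0.4  0.1 -0.8 -0.8  3.5 -0.3  1.3 -0.7 -1.4  1.5 -0.8 -0.2]
circle knob path
0 [ 0.5249 -0.1618]
1 [ 0.4936 -0.1528]
2 [ 0.4656 -0.1359]
3 [ 0.443  -0.1124]
4 [ 0.4272 -0.0838]
5 [ 0.4194 -0.0521]
6 [ 0.4201 -0.0195]
7 [0.4291 0.0118]
stop [0.47741822 0.07192073] [0.42304006 0.08016792] rackrear [0.58233755 0.21685732] home rear [0.55324289 0.02502063]
```

```bash
cat > go.py <<'E'
# args: world x y z yawdeg(tool y) -> handwheel row from the present pose; "s" prefix: station x y z, yaw relative to station
import sys
from h import *
p=np.load("p.npy")
def st(x,y): return p[:2]+np.array([[np.cos(p[2]),-np.sin(p[2])],[np.sin(p[2]),np.cos(p[2])]])@[x,y]
def row(x,y,z,yaw,o=None):
    o=o or robot.get_obs();M=R.from_quat(o["tool_rot"]).as_matrix()
    # assume the commanded tool points exactly down
    cy=np.arctan2(M[1,1],M[0,1]);Y=np.array([np.cos(cy),np.sin(cy),0]);Z=np.array([0,0,-1.]);X=np.cross(Y,Z)
    d=np.array([x,y,z])-o["position"];t=(np.degrees(cy)-yaw+180)%360-180
    return [round(float(v),4) for v in (d@X/.3,d@Y/.3,d@Z/.3,t/360)]
def info():
    o=robot.get_obs();M=R.from_quat(o["tool_rot"]).as_matrix()
    D=np.array([[np.cos(p[2]),-np.sin(p[2])],[np.sin(p[2]),np.cos(p[2])]])
    print("t",round(o["time"],2),"pos",np.round(o["position"],4),"st",(D.T@(o["position"][:2]-p[:2])).round(4),"yaw",np.degrees(np.arctan2(M[1,1],M[0,1])).round(1),"q",np.round(o["q"],2),"f",np.round(o["ft_force"],1),"w",round(o["grip_width"],4))
if __name__=="__main__":
    info()
    a=sys.argv[1:]
    while a:
        if a[0]=="s": x,y,z,w=map(float,a[1:5]);x,y=st(x,y);w+=np.degrees(p[2]);a=a[5:]
        else: x,y,z,w=map(float,a[:4]);a=a[4:]
        print(np.round([x,y,z,w],3),row(x,y,z,w))
E
python3 -m handwheel '[[-0.91,-0.61,0,0.2],[-0.91,-0.61,0,0.2],[-0.91,-0.61,0,0.2],[-0.91,-0.61,0,0.2],[-0.91,-0.61,0,0.2],[-0.91,-0.61,0,0.2],[-0.91,-0.61,0,0.2],[-0.91,-0.61,0,0.2],[-0.91,-0.61,0,0.2],[-0.91,-0.61,0,0.2],[-0.91,-0.61,0,0.2]]' 40 15
python3 go.py 0.422 0.05 0.15 -98.6 0.422 -0.0177 0.15 -98.6 
```

```text
time: 2.42
position: [0.4006, 0.3309, 0.2307]
tool_rot: [0.712, 0.702, 0.0, 0.0]
ft_force: [-0.3, 0.9, -0.8]
grip_width: 0.0355
grip_force: 0.0
t 2.42 pos [0.4006 0.3309 0.2307] st [-0.1968  0.3435] yaw -0.9 q [0.48 0.39 1.69 0.   1.06 0.49] f [-0.3  0.9 -0.8] w 0.0355
[ 4.22e-01  5.00e-02  1.50e-01 -9.86e+01] [-0.9352, 0.0858, 0.2689, 0.2715]
[ 4.22e-01 -1.80e-02  1.50e-01 -9.86e+01] [-1.1608, 0.0892, 0.2689, 0.2715]
```

```bash
python3 -m handwheel '[[-0.94,0.086,0.2,0.27],[-0.94,0.086,0.2,0.27],[-0.94,0.086,0.2,0.27],[-0.94,0.086,0.2,0.27],[-0.94,0.086,0.2,0.27],[-0.94,0.086,0.2,0.27],[-0.94,0.086,0.2,0.27],[-0.94,0.086,0.2,0.27],[-0.94,0.086,0.2,0.27],[-0.94,0.086,0.2,0.27],[-0.94,0.086,0.2,0.27],[-0.94,0.086,0.2,0.27],[-0.94,0.086,0.2,0.27],[-0.94,0.086,0.2,0.27],[-0.94,0.086,0.2,0.27]]'
python3 go.py 0.422 -0.0177 0.12 -98.6 0.422 -0.0177 0.073 -98.6 
```

```text
time: 3.67
position: [0.4227, 0.0499, 0.1707]
tool_rot: [0.998, -0.067, 0.0, 0.0]
ft_force: [0.1, 0.0, 1.2]
grip_width: 0.0345
grip_force: 0.0
t 3.67 pos [0.4227 0.0499 0.1707] st [-0.1328  0.069 ] yaw -97.7 q [-0.15  0.37  1.98 -0.    0.8   1.56] f [0.1 0.  1.2] w 0.0345
[ 4.22e-01 -1.80e-02  1.20e-01 -9.86e+01] [0.0277, 0.2237, 0.169, 0.0026]
[ 4.22e-01 -1.80e-02  7.30e-02 -9.86e+01] [0.0277, 0.2237, 0.3256, 0.0026]
```

```bash
python3 -m handwheel '[[0.028,0.11,0.08,0],[0.028,0.224,0.12,0],[0.028,0.224,0.16,0],[0.028,0.224,0.16,0],[0.028,0.224,0.24,0],[0.028,0.224,0.325,0],[0.028,0.224,0.325,0],[0.028,0.224,0.325,0]]'
python3 - <<'E'
from h import *
c=vision.camera("top");f=c["frame"][220:370,190:410,::-1]
cv2.imwrite("pics/crop1.png",cv2.resize(f,None,fx=3.6,fy=3.6))
E
python3 -m handwheel '[[0,0,0,0],[0,0,0,0],[0,0,0,0],[0,0,0,0],[0,0,0,0]]' 0 15; python3 go.py
```

```text
time: 4.33
position: [0.421, -0.0172, 0.0728]
tool_rot: [0.998, -0.066, -0.001, -0.0]
ft_force: [-0.1, 0.1, 0.3]
grip_width: 0.0348
grip_force: 0.0
time: 4.8
position: [0.4223, -0.0184, 0.074]
tool_rot: [0.998, -0.068, 0.001, 0.0]
ft_force: [-0.3, -0.6, 7.0]
grip_width: 0.0177
grip_force: 15.0
t 4.8 pos [ 0.4223 -0.0184  0.074 ] st [-0.123   0.0014] yaw -97.8 q [-0.31  0.57  2.07 -0.    0.5   1.4 ] f [-0.3 -0.6  7. ] w 0.0177
```

```bash
python3 - <<'E'
from h import *
p=np.load("p.npy");th=np.radians(-9.1);p[:3]=[.5457,-.038,th];np.save("p.npy",p)
k=np.array([.4223,-.0182]);ax=p[:2]
o=robot.get_obs();M=R.from_quat(o["tool_rot"]).as_matrix();cy=np.arctan2(M[1,1],M[0,1])
Y=np.array([np.cos(cy),np.sin(cy)]);X=np.array([Y[1]*-1,Y[0]*1]);print(X,M[:2,0])
for i in range(1,16):
    a=np.radians(6*i);d=np.array([[np.cos(a),-np.sin(a)],[np.sin(a),np.cos(a)]])@(k-ax)+ax-k
    print([round(d@M[:2,0]/.3,3),round(d@Y/.3,3),0,round(-6*i/360,4)],end=",")
E
```

```text
[ 0.99078172 -0.135468  ] [ 0.99077995 -0.1354669 ]
[np.float64(0.001), np.float64(0.044), 0, -0.0167],[np.float64(0.007), np.float64(0.087), 0, -0.0333],[np.float64(0.017), np.float64(0.129), 0, -0.05],[np.float64(0.032), np.float64(0.17), 0, -0.0667],[np.float64(0.051), np.float64(0.21), 0, -0.0833],[np.float64(0.074), np.float64(0.247), 0, -0.1],[np.float64(0.101), np.float64(0.281), 0, -0.1167],[np.float64(0.131), np.float64(0.313), 0, -0.1333],[np.float64(0.164), np.float64(0.341), 0, -0.15],[np.float64(0.2), np.float64(0.366), 0, -0.1667],[np.float64(0.238), np.float64(0.386), 0, -0.1833],[np.float64(0.279), np.float64(0.403), 0, -0.2],[np.float64(0.32), np.float64(0.415), 0, -0.2167],[np.float64(0.363), np.float64(0.423), 0, -0.2333],[np.float64(0.407), np.float64(0.426), 0, -0.25],
```

View pics/crop1.png

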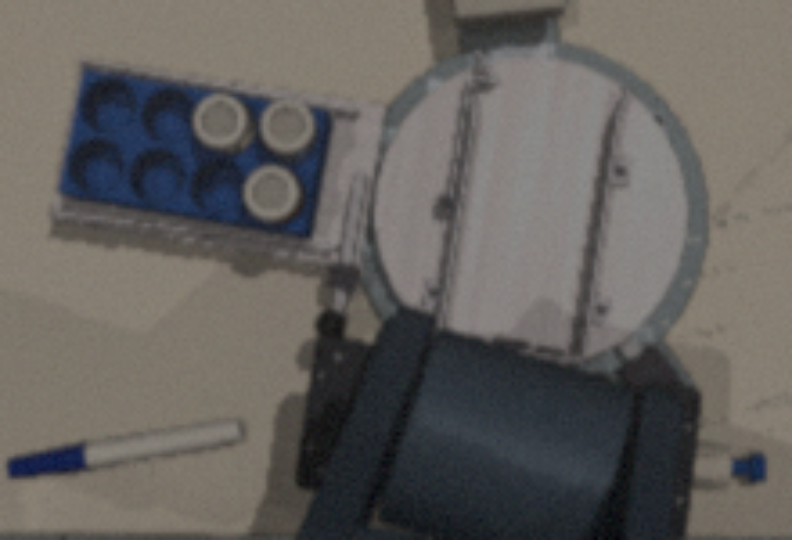

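```bash
python3 -m handwheel '[[0.001,0.044,0,-0.0167],[0.007,0.087,0,-0.0333],[0.017,0.129,0,-0.05],[0.032,0.17,0,-0.0667],[0.051,0.21,0,-0.0833],[0.051,0.21,0,-0.0833]]' 0 25; python3 go.py
```

```text
time: 5.3
position: [0.4293, -0.0828, 0.0737]
tool_rot: [0.981, 0.192, 0.001, -0.001]
ft_force: [2.9, 6.4, 6.3]
grip_width: 0.0175
grip_force: 25.0
t 5.3 pos [ 0.4293 -0.0828  0.0737] st [-0.1078 -0.0627] yaw -67.8 q [-0.45  0.58  2.03  0.    0.53  0.73] f [2.9 6.4 6.3] w 0.0175
```

```bash
python3 -m handwheel '[[0.001,0.044,0,-0.0167],[0.007,0.087,0,-0.0333],[0.017,0.129,0,-0.05],[0.032,0.17,0,-0.0667],[0.051,0.21,0,-0.0833],[0.074,0.247,0,-0.1],[0.101,0.281,0,-0.1167],[0.131,0.313,0,-0.1333],[0.164,0.341,0,-0.15],[0.2,0.366,0,-0.1667],[0.2,0.366,0,-0.1667],[0.2,0.366,0,-0.1667]]'; python3 go.py
```

```text
time: 6.3
position: [0.5259, -0.1608, 0.0729]
tool_rot: [0.754, 0.657, 0.001, -0.0]
ft_force: [3.4, 4.0, -1.0]
grip_width: 0.0176
grip_force: 25.0
t 6.3 pos [ 0.5259 -0.1608  0.0729] st [-0.0002 -0.1244] yaw -7.9 q [-0.5   0.66  1.75  0.    0.73 -0.37] f [ 3.4  4.  -1. ] w 0.0176
```

```bash
python3 -m handwheel '[[0,0,0,0],[0,0,0,0],[0,0,0,0],[0,0,-0.13,0],[0,0,-0.26,0],[0,0,-0.38,0],[0,0,-0.38,0]]' 40; 
python3 - <<'E'
from h import *
c=vision.camera("top");f=c["frame"][220:370,190:410,::-1]
cv2.imwrite("pics/crop2.png",cv2.resize(f,None,fx=3.6,fy=3.6))
E
python3 go.py s -0.082 0.099 0.187 -90
```

```text
time: 6.88
position: [0.5294, -0.1642, 0.1939]
tool_rot: [0.754, 0.657, 0.002, 0.007]
ft_force: [0.9, -0.6, -0.1]
grip_width: 0.0341
grip_force: 0.0
t 6.93 pos [ 0.5279 -0.1635  0.1911] st [ 0.0023 -0.1267] yaw -7.8 q [-0.5   0.48  1.66 -0.    0.99 -0.37] f [-0.6 -0.7  0.3] w 0.0347
[ 4.80e-01  7.30e-02  1.87e-01 -9.91e+01] [0.7585, -0.2643, 0.0138, 0.2535]
```

View pics/crop2.png

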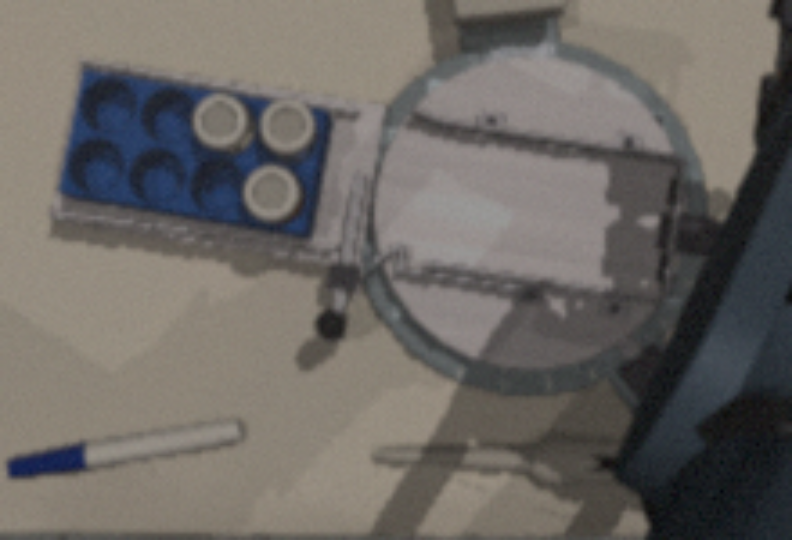

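The nest's mouth (crop ~(385,180)) now faces the shelf lane; rack and stop knob (crop (330,323)) are untouched. On to the stop knob.

```bash
python3 -m handwheel '[[0.76,-0.264,0,0.2535],[0.76,-0.264,0,0.2535],[0.76,-0.264,0,0.2535],[0.76,-0.264,0,0.2535],[0.76,-0.264,0,0.2535],[0.76,-0.264,0,0.2535],[0.76,-0.264,0,0.2535],[0.76,-0.264,0,0.2535],[0.76,-0.264,0,0.2535],[0.76,-0.264,0,0.2535],[0.76,-0.264,0,0.2535],[0.76,-0.264,0,0.2535],[0.76,-0.264,0,0.2535],[0.76,-0.264,0,0.2535],[0.76,-0.264,0,0.2535]]' 
python3 go.py 0.4778 0.0722 0.071 -99.1 
```

```text
time: 8.18
position: [0.477, 0.0747, 0.1862]
tool_rot: [0.997, -0.078, -0.001, 0.0]
ft_force: [0.3, 0.4, -0.1]
grip_width: 0.0348
grip_force: 0.0
t 8.18 pos [0.477  0.0747 0.1862] st [-0.0856  0.1005] yaw -99.0 q [-0.08  0.41  1.83 -0.    0.91  1.65] f [ 0.3  0.4 -0.1] w 0.0348
[ 4.78e-01  7.20e-02  7.10e-02 -9.91e+01] [0.0038, 0.008, 0.3839, 0.0003]
```

```bash
python3 -m handwheel '[[-0.005,0.004,0.12,0],[-0.005,0.004,0.22,0],[-0.005,0.004,0.3,0],[-0.005,0.004,0.38,0],[-0.005,0.004,0.38,0],[-0.005,0.004,0.38,0]]'; python3 -m handwheel '[[0,0,0,0],[0,0,0,0],[0,0,0,0],[0,0,0,0],[0,0,0,0]]' 0 20; python3 go.py
```

```text
time: 8.68
position: [0.475, 0.0739, 0.072]
tool_rot: [0.997, -0.078, -0.002, 0.0]
ft_force: [-0.0, 0.3, 1.2]
grip_width: 0.0348
grip_force: 0.0
time: 9.1
position: [0.477, 0.0735, 0.0742]
tool_rot: [0.997, -0.079, 0.001, 0.0]
ft_force: [-1.4, -2.4, 6.4]
grip_width: 0.0153
grip_force: 20.0
t 9.1 pos [0.477  0.0735 0.0742] st [-0.0855  0.0993] yaw -99.0 q [-0.08  0.61  1.92 -0.    0.61  1.65] f [-1.4 -2.4  6.4] w 0.0153
```

```bash
python3 -m handwheel '[[-0.05,0,0,0],[-0.1,0,0,0],[-0.15,0,0,0],[-0.19,0,0,0],[-0.19,0,0,0],[-0.19,0,0,0]]'; python3 go.py
```

```text
time: 9.6
position: [0.4222, 0.0818, 0.0742]
tool_rot: [0.997, -0.078, 0.003, 0.001]
ft_force: [1.0, -7.1, 4.2]
grip_width: 0.0152
grip_force: 20.0
t 9.6 pos [0.4222 0.0818 0.0742] st [-0.1409  0.0988] yaw -99.0 q [-0.07  0.57  2.05 -0.    0.51  1.66] f [ 1.  -7.1  4.2] w 0.0152
```

```bash
python3 -m handwheel '[[-0.01,0,0,0],[-0.01,0,0,0],[-0.01,0,0,0]]'; python3 go.py
```

```text
time: 9.85
position: [0.4221, 0.0819, 0.0743]
tool_rot: [0.997, -0.078, 0.006, 0.001]
ft_force: [4.9, -7.8, 2.0]
grip_width: 0.0155
grip_force: 20.0
t 9.85 pos [0.4221 0.0819 0.0743] st [-0.141   0.0988] yaw -99.0 q [-0.07  0.57  2.05 -0.    0.5   1.66] f [ 4.9 -7.8  2. ] w 0.0155
```

```bash
python3 -m handwheel '[[0.008,0.02,0,0],[0.008,0.02,0,0],[0.008,0.02,0,0],[0.008,0.02,-0.13,0],[0.008,0.02,-0.26,0],[0.008,0.02,-0.39,0],[0.008,0.02,-0.5,0],[0.008,0.02,-0.5,0]]' 40; 
python3 - <<'E'
from h import *
p=np.load("p.npy");D=np.array([[np.cos(p[2]),-np.sin(p[2])],[np.sin(p[2]),np.cos(p[2])]])
print(D.T@(np.array([.5712,.1477])-p[:2]))
for w in [(.619,.212),(.548,.221)]: print(D.T@(np.array(w)-p[:2]))
E
python3 go.py s 0 0.284 0.22 0
```

```text
time: 10.52
position: [0.4221, 0.0769, 0.2287]
tool_rot: [0.997, -0.079, 0.007, 0.0]
ft_force: [1.0, 0.3, 0.8]
grip_width: 0.0348
grip_force: 0.0
[-0.0041909   0.18739577]
[0.03283792 0.25844644]
[-0.03869189  0.25610394]
t 10.52 pos [0.4221 0.0769 0.2287] st [-0.1403  0.0939] yaw -99.0 q [-0.08  0.26  1.91 -0.    0.96  1.65] f [1.  0.3 0.8] w 0.0348
[ 0.591  0.242  0.22  -9.1  ] [0.4682, -0.6331, 0.029, -0.2498]
```

```bash
python3 -m handwheel '[[0.465,-0.633,0.03,-0.25],[0.465,-0.633,0.03,-0.25],[0.465,-0.633,0.03,-0.25],[0.465,-0.633,0.03,-0.25],[0.465,-0.633,0.03,-0.25],[0.465,-0.633,0.03,-0.25],[0.465,-0.633,0.03,-0.25],[0.465,-0.633,0.03,-0.25],[0.465,-0.633,0.03,-0.25],[0.465,-0.633,0.03,-0.25],[0.465,-0.633,0.03,-0.25],[0.465,-0.633,0.03,-0.25],[0.465,-0.633,0.03,-0.25],[0.465,-0.633,0.03,-0.25]]' 0 20; 
python3 - <<'E'
from h import *
c=vision.camera("top");f=c["frame"][220:370,190:410,::-1]
cv2.imwrite("pics/crop3.png",cv2.resize(f,None,fx=3.6,fy=3.6))
E
python3 go.py s -.001 0.284 0.060 0
```

```text
time: 11.68
position: [0.5851, 0.2423, 0.2129]
tool_rot: [0.76, 0.649, -0.001, -0.001]
ft_force: [-0.1, -0.3, -0.1]
grip_width: 0.0001
grip_force: 0.0
t 11.73 pos [0.5853 0.2424 0.2131] st [-0.0053  0.2831] yaw -9.2 q [ 0.22  0.56  1.43 -0.    1.16  0.38] f [ 0.1 -0.1 -0.3] w 0.0003
[ 0.59   0.243  0.06  -9.1  ] [0.003, 0.0142, 0.5102, -0.0002]
```

View pics/crop3.png

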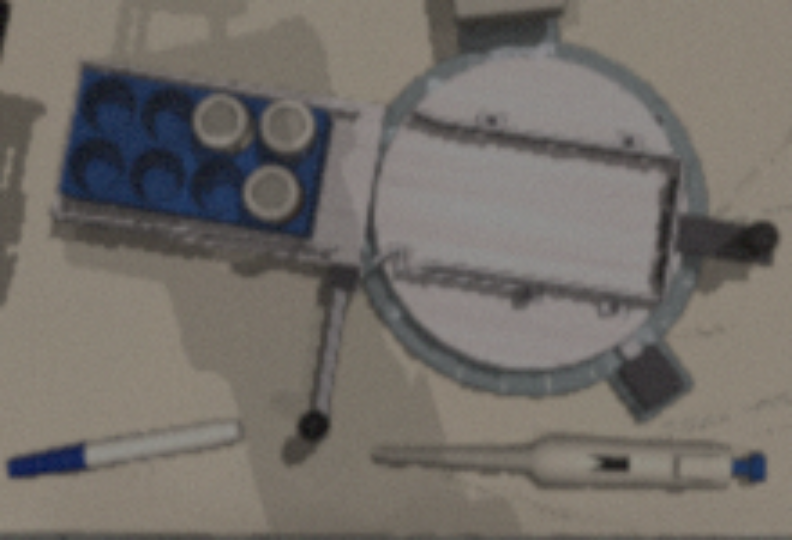

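```bash
python3 -m handwheel '[[0,0.012,0.13,0],[0,0.012,0.26,0],[0,0.012,0.38,0],[0,0.012,0.46,0],[0,0.012,0.515,0],[0,0.012,0.515,0],[0,0.012,0.515,0]]'; python3 go.py s -.001 0.264 .059 0 s -.001 0.1 .059 0
```

```text
time: 12.32
position: [0.5887, 0.2418, 0.0584]
tool_rot: [0.761, 0.648, -0.001, -0.001]
ft_force: [0.4, 0.1, 0.3]
grip_width: 0.0005
grip_force: 0.0
t 12.32 pos [0.5887 0.2418 0.0584] st [-0.0018  0.2831] yaw -9.1 q [ 0.21  0.76  1.52 -0.    0.86  0.37] f [0.4 0.1 0.3] w 0.0005
[ 0.586  0.223  0.059 -9.1  ] [-0.0637, 0.0026, -0.002, -0.0001]
[ 0.561  0.061  0.059 -9.1  ] [-0.6103, 0.0031, -0.002, -0.0001]
```

```bash
python3 -m handwheel '[[-0.02,0.003,0,0],[-0.04,0.003,0,0],[-0.05,0.003,0,0],[-0.06,0.003,0,0],[-0.07,0.003,0,0],[-0.085,0.003,0,0],[-0.1,0.003,0,0],[-0.12,0.003,0,0],[-0.14,0.003,0,0],[-0.16,0.003,0,0],[-0.18,0.003,0,0],[-0.2,0.003,0,0],[-0.22,0.003,0,0],[-0.24,0.003,0,0],[-0.26,0.003,0,0],[-0.28,0.003,0,0],[-0.3,0.003,0,0],[-0.32,0.003,0,0],[-0.335,0.003,0,0],[-0.34,0.003,0,0]]'; python3 go.py s -.001 0.0735 .059 0
```

```text
time: 13.98
position: [0.5751, 0.1414, 0.06]
tool_rot: [0.761, 0.649, 0.001, 0.0]
ft_force: [2.1, 6.6, 4.6]
grip_width: 0.0004
grip_force: 3.3
t 13.98 pos [0.5751 0.1414 0.06  ] st [0.0007 0.1818] yaw -9.1 q [0.05 0.72 1.64 0.   0.78 0.21] f [2.1 6.6 4.6] w 0.0004
[ 0.556  0.035  0.059 -9.1  ] [-0.3609, -0.0057, 0.0032, 0.0001]
```

```bash
python3 -m handwheel '[[-0.015,0,0,0],[-0.035,0,0,0],[-0.055,0,0,0],[-0.075,0,0,0],[-0.095,0,0,0],[-0.115,0,0,0],[-0.135,0,0,0],[-0.155,0,0,0],[-0.175,0,0,0],[-0.195,0,0,0],[-0.215,0,0,0],[-0.235,0,0,0],[-0.255,0,0,0],[-0.27,0,0,0],[-0.285,0,0,0],[-0.295,0,0,0],[-0.3,0,0,0]]'; python3 go.py s -.001 0.0735 .059 0; python3 - <<'E'
from h import *
c=vision.camera("top");f=c["frame"][220:370,190:410,::-1]
cv2.imwrite("pics/crop4.png",cv2.resize(f,None,fx=3.6,fy=3.6))
E
```

```text
time: 15.4
position: [0.5604, 0.0517, 0.0595]
tool_rot: [0.761, 0.649, 0.0, 0.0]
ft_force: [3.4, 4.9, 1.6]
grip_width: 0.0004
grip_force: 2.4
t 15.4 pos [0.5604 0.0517 0.0595] st [0.0003 0.0909] yaw -9.1 q [-0.11  0.7   1.72  0.    0.73  0.05] f [3.4 4.9 1.6] w 0.0004
[ 0.556  0.035  0.059 -9.1  ] [-0.0578, -0.0044, 0.0015, -0.0001]
```

View pics/crop4.png

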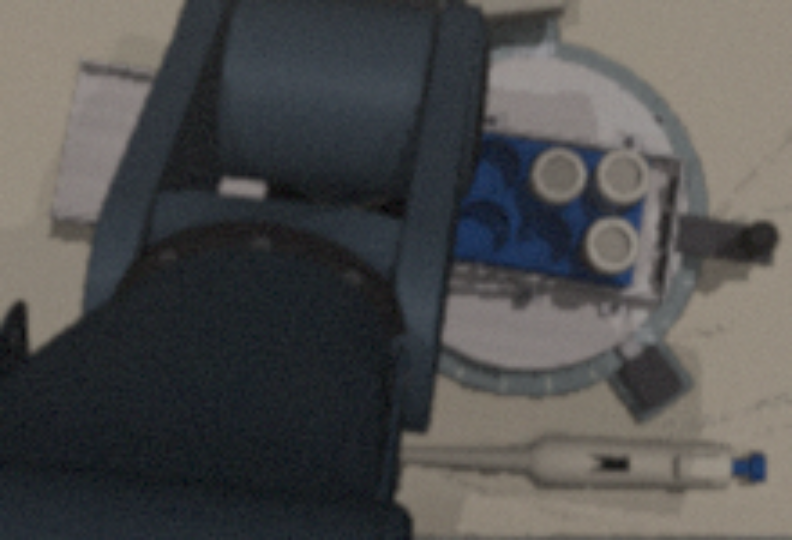

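Rack is in the nest with the vials upright, ~15 mm short of the buffers (rack front ~x=640, wall ~x=668).

```bash
python3 -m handwheel '[[-0.01,0,0,0],[-0.02,0,0,0],[-0.03,0,0,0],[-0.035,0,0,0],[-0.04,0,0,0],[-0.045,0,0,0],[-0.05,0,0,0],[-0.05,0,0,0]]'; python3 go.py s -.001 0.0735 .059 0
```

```text
time: 16.12
position: [0.5563, 0.0387, 0.0592]
tool_rot: [0.761, 0.648, -0.0, -0.002]
ft_force: [0.2, 8.3, 2.5]
grip_width: 0.0006
grip_force: 3.7
t 16.12 pos [0.5563 0.0387 0.0592] st [-0.0017  0.0774] yaw -9.2 q [-0.13  0.69  1.73  0.    0.72  0.03] f [0.2 8.3 2.5] w 0.0006
[ 0.556  0.035  0.059 -9.1  ] [-0.0129, 0.0022, 0.0007, -0.0001]
```

```bash
python3 -m handwheel '[[-0.005,0,0,0],[-0.01,0,0,0],[-0.01,0,0,0]]'; python3 go.py|head -1;  python3 -m handwheel '[[-0.005,0,0,0],[-0.01,0,0,0],[-0.01,0,0,0]]'; python3 go.py
```

```text
time: 16.37
position: [0.5549, 0.0384, 0.0592]
tool_rot: [0.762, 0.648, 0.0, -0.004]
ft_force: [0.1, 16.1, 4.0]
grip_width: 0.0006
grip_force: 8.2
t 16.37 pos [0.5549 0.0384 0.0592] st [-0.003   0.0769] yaw -9.2 q [-0.13  0.69  1.73  0.01  0.72  0.02] f [ 0.1 16.1  4. ] w 0.0006
time: 16.62
position: [0.5537, 0.0382, 0.0593]
tool_rot: [0.762, 0.647, 0.001, -0.006]
ft_force: [-0.1, 25.2, 5.2]
grip_width: 0.0008
grip_force: 12.9
t 16.62 pos [0.5537 0.0382 0.0593] st [-0.0042  0.0765] yaw -9.3 q [-0.14  0.69  1.74  0.01  0.72  0.01] f [-0.1 25.2  5.2] w 0.0008
```

```bash
python3 -m handwheel '[[0.05,0,0,0],[0.1,0,0,0],[0.12,0,-0.1,0],[0.12,0,-0.22,0],[0.12,0,-0.35,0],[0.3,0,-0.45,0],[0.44,0,-0.5,0],[0.58,0,-0.5,0],[0.7,0,-0.5,0],[0.7,0,-0.5,0]]'; python3 go.py; python3 - <<'E'
from h import *
c=vision.camera("top");f=c["frame"][225:325,270:400,::-1]
a=cv2.resize(f,(780,600),interpolation=cv2.INTER_CUBIC)
c2=vision.camera("scene");
for r in vision.look_for("scene","catch"): print(r)
for r in vision.look_for("top","catch_nose"): print(r)
b=cv2.resize(c2["frame"][200:320,220:360,::-1],(700,600),interpolation=cv2.INTER_CUBIC)
cv2.imwrite("pics/home.png",np.hstack([cv2.resize(a,(430,331)),cv2.resize(b,(370,331))]))
p=np.load("p.npy");D=np.array([[np.cos(p[2]),-np.sin(p[2])],[np.sin(p[2]),np.cos(p[2])]])
for r in vision.outline_of("top","rack")[:1]:
    q=cv2.boxPoints(cv2.minAreaRect(cv2.findNonZero(r["mask"].astype(np.uint8))))
    for u in q: print((D.T@(ray(c,(u[1],u[0]),.082)[:2]-p[:2])).round(4))
E
```

```text
time: 17.45
position: [0.5897, 0.2427, 0.21]
tool_rot: [0.76, 0.65, 0.0, 0.0]
ft_force: [0.4, -0.9, -0.2]
grip_width: 0.0005
grip_force: 0.0
t 17.45 pos [0.5897 0.2427 0.21  ] st [-0.0009  0.2841] yaw -8.9 q [0.22 0.57 1.42 0.   1.15 0.37] f [ 0.4 -0.9 -0.2] w 0.0005
{'point': [270.6, 273.7], 'conf': 0.44}
[-0.04    0.0641]
[0.0328 0.065 ]
[ 0.0334 -0.0725]
[-0.0391 -0.0717]
```

View pics/home.png

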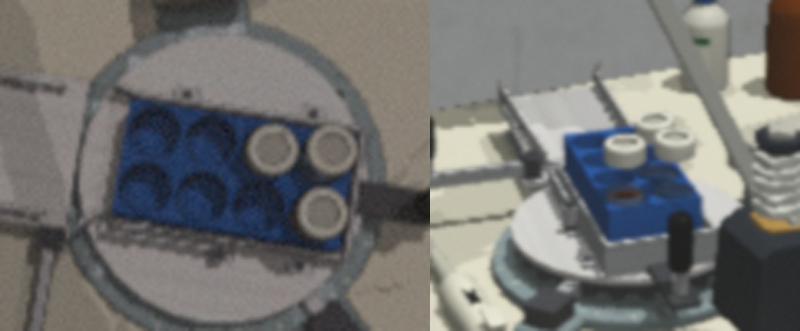

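```bash
python3 - <<'E'
from h import *
a=cv2.imread("pics/crop3.png");a=cv2.resize(a,(792,540))
c=vision.camera("top");f=c["frame"][220:370,190:410,::-1].copy()
# undo crop3 scale -> original pixel window
a=cv2.resize(a,(220,150),interpolation=cv2.INTER_AREA)
w=lambda g:cv2.convertScaleAbs(cv2.resize(g[60:95,85:125],(400,350),interpolation=cv2.INTER_CUBIC),alpha=1.6)
cv2.imwrite("pics/catch.png",np.hstack([w(a),w(f)]))
E
```

```text
(no output)
```

View pics/catch.png

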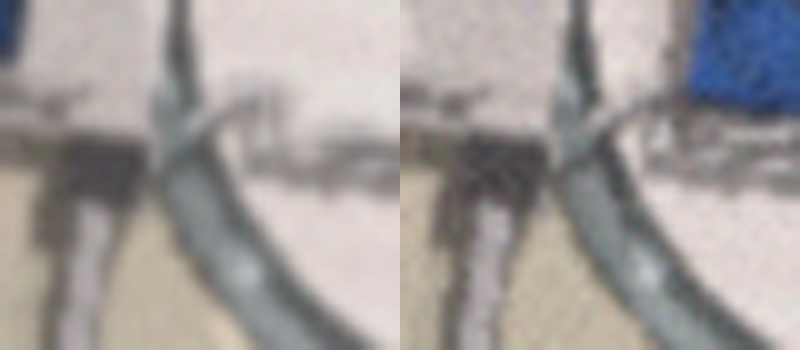

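The catch nose sits at the same place as when empty, with the rack's rear corner inside it: it has snapped in. Now the knob.

```bash
python3 -m handwheel '[[-0.14,0,0,0],[-0.28,0,0,0],[-0.42,0,0,0],[-0.56,0,0,0],[-0.7,0,0,0],[-0.83,0,0,0],[-0.97,0,0,0],[-0.97,0,0,0]]' 40; python3 go.py 0.5255 -0.1614 0.18 -8.5  0.5255 -0.1614 0.075 -8.5
```

```text
time: 18.42
position: [0.5425, -0.0571, 0.2095]
tool_rot: [0.764, 0.646, -0.002, 0.001]
ft_force: [-0.2, -0.6, -0.0]
grip_width: 0.0336
grip_force: 0.0
t 18.42 pos [ 0.5425 -0.0571  0.2095] st [-0.0001 -0.0193] yaw -9.6 q [-0.31  0.45  1.66 -0.    1.04 -0.14] f [-0.2 -0.6 -0. ] w 0.0336
[ 0.526 -0.161  0.18  -8.5  ] [-0.3524, 0.0019, 0.0982, -0.003]
[ 0.526 -0.161  0.075 -8.5  ] [-0.3524, 0.0019, 0.4482, -0.003]
```

```bash
python3 -m handwheel '[[-0.12,0.002,0,0],[-0.24,0.002,0,0],[-0.352,0.002,0.06,0],[-0.352,0.002,0.15,0],[-0.352,0.002,0.24,0],[-0.352,0.002,0.33,0],[-0.352,0.002,0.4,0],[-0.352,0.002,0.445,0],[-0.352,0.002,0.445,0],[-0.352,0.002,0.445,0]]' ; python3 -m handwheel '[[0,0,0,0],[0,0,0,0],[0,0,0,0],[0,0,0,0],[0,0,0,0]]' 0 25; python3 - <<'E'
from h import *
import go; go.info()
p=np.load("p.npy");o=robot.get_obs();M=R.from_quat(o["tool_rot"]).as_matrix()
k=go.st(0,-.125);ax=p[:2]
for i in range(1,13):
    a=-np.radians(75*i/12.);d=np.array([[np.cos(a),-np.sin(a)],[np.sin(a),np.cos(a)]])@(k-ax)+ax-k
    print([round(float(d@M[:2,0]/.3),3),round(float(d@M[:2,1]/.3),3),0,round(75*i/12/360,4)],end=",")
E
```

```text
time: 19.25
position: [0.5269, -0.1532, 0.0755]
tool_rot: [0.761, 0.648, -0.001, -0.001]
ft_force: [-0.2, 0.3, 0.3]
grip_width: 0.0344
grip_force: 0.0
time: 19.67
position: [0.5275, -0.1529, 0.0771]
tool_rot: [0.761, 0.649, -0.0, 0.0]
ft_force: [-4.2, -1.8, 7.4]
grip_width: 0.0169
grip_force: 25.0
t 19.67 pos [ 0.5275 -0.1529  0.0771] st [ 0.0002 -0.1163] yaw -9.0 q [-0.49  0.65  1.75 -0.    0.74 -0.33] f [-4.2 -1.8  7.4] w 0.0169
[0.003, -0.045, 0, 0.0174],[0.01, -0.09, 0, 0.0347],[0.022, -0.134, 0, 0.0521],[0.039, -0.176, 0, 0.0694],[0.061, -0.216, 0, 0.0868],[0.086, -0.254, 0, 0.1042],[0.116, -0.288, 0, 0.1215],[0.149, -0.319, 0, 0.1389],[0.186, -0.346, 0, 0.1562],[0.225, -0.369, 0, 0.1736],[0.266, -0.388, 0, 0.191],[0.309, -0.402, 0, 0.2083],
```

```bash
python3 -m handwheel '[[0,0,0,0],[0,0,0,0],[0,0,0,0],[-0.028,0,0,0],[-0.028,0,0,0],[-0.028,0,0,0]]' 40;  python3 -m handwheel '[[0,0,0,0],[0,0,0,0],[0,0,0,0],[0,0,0,0],[0,0,0,0]]' 0 25; python3 go.py
```

```text
time: 20.17
position: [0.527, -0.1617, 0.076]
tool_rot: [0.761, 0.649, 0.0, 0.0]
ft_force: [0.1, -0.0, -1.1]
grip_width: 0.0345
grip_force: 0.0
time: 20.58
position: [0.5261, -0.1608, 0.076]
tool_rot: [0.761, 0.649, -0.0, -0.001]
ft_force: [-1.4, -0.4, 0.2]
grip_width: 0.0174
grip_force: 25.0
t 20.58 pos [ 0.5261 -0.1608  0.076 ] st [ 1.000e-04 -1.244e-01] yaw -9.0 q [-0.5   0.66  1.74 -0.    0.74 -0.34] f [-1.4 -0.4  0.2] w 0.0174
```

Gripped well (station (0, −0.1244)); now five clicks clockwise.

```bash
python3 -m handwheel '[[0.003,-0.045,0,0.0174],[0.01,-0.09,0,0.0347],[0.022,-0.134,0,0.0521],[0.039,-0.176,0,0.0694],[0.061,-0.216,0,0.0868],[0.086,-0.254,0,0.1042],[0.116,-0.288,0,0.1215],[0.149,-0.319,0,0.1389],[0.186,-0.346,0,0.1562],[0.225,-0.369,0,0.1736],[0.266,-0.388,0,0.191],[0.309,-0.402,0,0.2083],[0.309,-0.402,0,0.2083],[0.309,-0.402,0,0.2083]]'; python3 - <<'E'
from h import *
import go; go.info();o=robot.get_obs();d=o["position"][:2]-go.p[:2];a=np.arctan2(d[1],d[0])
print("clicks",((-np.pi/2+go.p[2]-a)%(2*np.pi))/.2618)
E
```

```text
time: 21.75
position: [0.4221, -0.0506, 0.077]
tool_rot: [0.999, 0.052, 0.0, 0.001]
ft_force: [-3.3, -2.4, 10.9]
grip_width: 0.0172
grip_force: 25.0
t 21.75 pos [ 0.4221 -0.0506  0.077 ] st [-0.1201 -0.032 ] yaw -84.0 q [-0.38  0.56  2.06 -0.    0.52  1.08] f [-3.3 -2.4 10.9] w 0.0172
clicks 5.006007625355909
```

```bash
python3 -m handwheel '[[0,0,0,0],[0,0,0,0],[0,0,0,0],[0,0,-0.12,0],[0,0,-0.24,0],[0,0,-0.3,0],[0,0,-0.3,0],[0,0,-0.3,0]]' 40; python3 go.py 0.4222 0.0812 0.165 -99.1 0.4222 0.0812 0.073 -99.1; python3 - <<'E'
from h import *
c=vision.camera("top");cv2.imwrite("pics/crop5.png",cv2.resize(c["frame"][220:370,190:410,::-1],None,fx=3.6,fy=3.6))
E
```

```text
time: 22.42
position: [0.423, -0.0507, 0.1667]
tool_rot: [0.999, 0.052, 0.001, 0.001]
ft_force: [0.3, -0.4, -0.3]
grip_width: 0.0343
grip_force: 0.0
t 22.42 pos [ 0.423  -0.0507  0.1667] st [-0.1192 -0.0319] yaw -84.1 q [-0.38  0.37  1.98  0.    0.78  1.08] f [ 0.3 -0.4 -0.3] w 0.0343
[ 4.22e-01  8.10e-02  1.65e-01 -9.91e+01] [0.043, -0.4375, 0.0057, 0.0418]
[ 4.22e-01  8.10e-02  7.30e-02 -9.91e+01] [0.043, -0.4375, 0.3124, 0.0418]
```

```bash
python3 -m handwheel '[[0.015,-0.14,0,0.02],[0.03,-0.28,0,0.042],[0.043,-0.4375,0,0.042],[0.043,-0.4375,0,0.042],[0.043,-0.4375,0,0.042],[0.043,-0.4375,0,0.042]]'; python3 go.py 0.4222 0.0812 0.073 -99.1
```

```text
time: 22.97
position: [0.4203, 0.0823, 0.1647]
tool_rot: [0.997, -0.078, -0.002, 0.0]
ft_force: [0.8, -0.7, -0.3]
grip_width: 0.0351
grip_force: 0.0
t 22.97 pos [0.4203 0.0823 0.1647] st [-0.1429  0.099 ] yaw -99.0 q [-0.07  0.38  1.98 -0.    0.79  1.66] f [ 0.8 -0.7 -0.3] w 0.0351
[ 4.22e-01  8.10e-02  7.30e-02 -9.91e+01] [0.0068, 0.0026, 0.3055, 0.0003]
```

View pics/crop5.png

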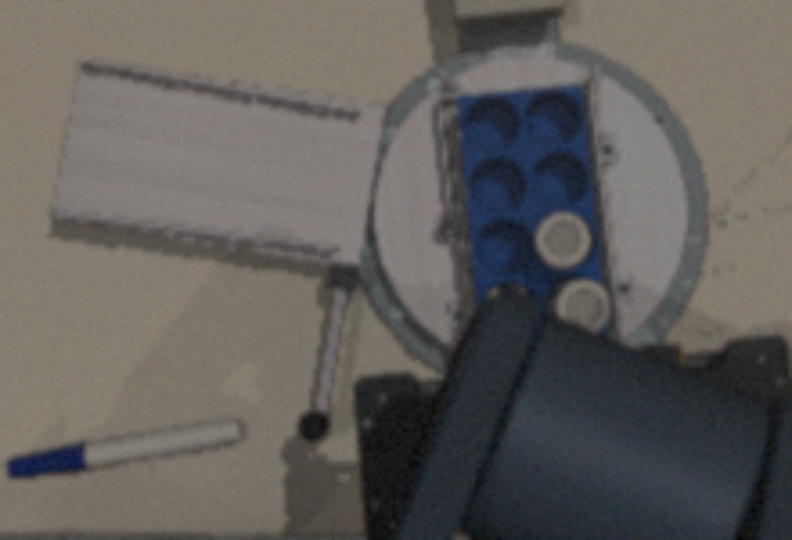

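The loaded nest's mouth end faces the reader and the rack is in place with vials upright. Now close the stop bar.

```bash
python3 -m handwheel '[[0.003,0.003,0.12,0],[0.003,0.003,0.22,0],[0.003,0.003,0.3,0],[0.003,0.003,0.3,0],[0.003,0.003,0.3,0]]'; python3 -m handwheel '[[0,0,0,0],[0,0,0,0],[0,0,0,0],[0,0,0,0],[0,0,0,0]]' 0 20; python3 go.py; python3 -m handwheel '[[0.05,0,0,0],[0.1,0,0,0],[0.15,0,0,0],[0.18,0,0,0],[0.185,0,0,0],[0.185,0,0,0],[0.185,0,0,0]]'; python3 go.py
```

```text
time: 23.38
position: [0.4212, 0.0794, 0.0747]
tool_rot: [0.997, -0.081, -0.002, 0.0]
ft_force: [-0.4, 0.5, 0.2]
grip_width: 0.0347
grip_force: 0.0
time: 23.8
position: [0.4234, 0.0814, 0.0772]
tool_rot: [0.997, -0.081, 0.002, -0.001]
ft_force: [0.4, 6.7, 3.0]
grip_width: 0.0154
grip_force: 20.0
t 23.8 pos [0.4234 0.0814 0.0772] st [-0.1396  0.0985] yaw -99.3 q [-0.07  0.57  2.04  0.    0.53  1.66] f [0.4 6.7 3. ] w 0.0154
time: 24.38
position: [0.4778, 0.0732, 0.0773]
tool_rot: [0.997, -0.081, 0.001, -0.001]
ft_force: [0.5, 7.7, 1.8]
grip_width: 0.0154
grip_force: 20.0
t 24.38 pos [0.4778 0.0732 0.0773] st [-0.0846  0.099 ] yaw -99.3 q [-0.08  0.6   1.91  0.    0.62  1.65] f [0.5 7.7 1.8] w 0.0154
```

```bash
python3 -m handwheel '[[0.01,0,0,0],[0.015,0,0,0],[0.015,0,0,0]]'; python3 go.py; python3 -m handwheel '[[-0.008,-0.02,0,0],[-0.008,-0.02,0,0],[-0.008,-0.02,0,0],[-0.008,-0.02,-0.13,0],[-0.008,-0.02,-0.26,0],[-0.008,-0.02,-0.39,0],[-0.3,-0.02,-0.55,0],[-0.3,-0.02,-0.6,0],[-0.3,-0.02,-0.6,0],[-0.3,-0.02,-0.6,0],[-0.3,-0.02,-0.6,0]]' 40; python3 - <<'E'
from h import *
import go; go.info()
c=vision.camera("top");cv2.imwrite("pics/crop6.png",cv2.resize(c["frame"][220:370,190:410,::-1],None,fx=3.6,fy=3.6))
E
```

```text
time: 24.63
position: [0.4779, 0.0732, 0.0772]
tool_rot: [0.997, -0.081, -0.003, -0.001]
ft_force: [-5.6, 9.2, 8.5]
grip_width: 0.0157
grip_force: 20.0
t 24.63 pos [0.4779 0.0732 0.0772] st [-0.0845  0.099 ] yaw -99.2 q [-0.08  0.6   1.91  0.    0.64  1.65] f [-5.6  9.2  8.5] w 0.0157
time: 25.55
position: [0.3938, 0.0914, 0.2575]
tool_rot: [0.997, -0.08, 0.002, -0.0]
ft_force: [0.0, -0.1, 0.3]
grip_width: 0.0347
grip_force: 0.0
t 25.55 pos [0.3938 0.0914 0.2575] st [-0.1705  0.1037] yaw -99.1 q [-0.05  0.18  1.92  0.    1.03  1.68] f [ 0.  -0.1  0.3] w 0.0347
```

View pics/crop6.png

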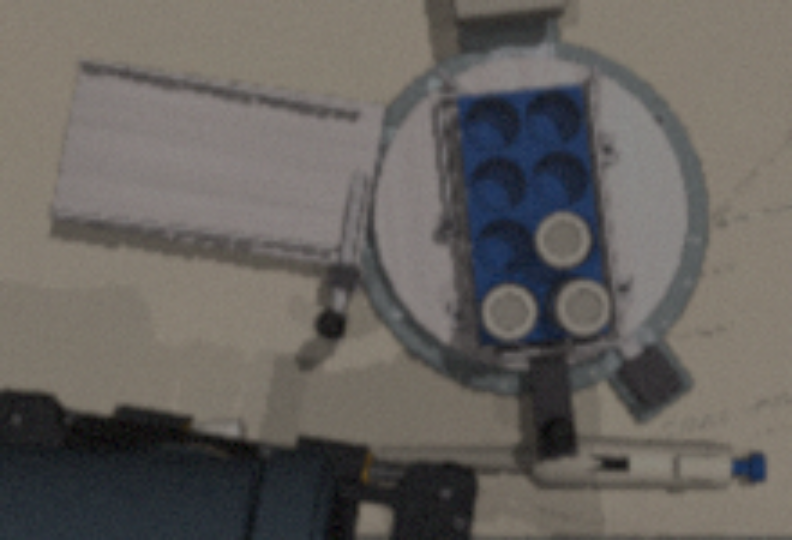

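The stop bar is back across the shelf, its knob at crop (330,323) as at the start. The nest is at five clicks with its knob at (555,432), the rack is home and all three vials are upright.

```bash
python3 -c "
from rig import job
print(job.hand_in())"
```

```text
the job is handed in; nothing more can be done
None
```

The job is handed in at about 26 s: rack pushed home with the catch looking sprung in behind it on camera, nest turned five clicks clockwise to the reader, stop bar back across the empty shelf, and vials upright; the last push peaked near 25 N against the buffers, over the stated 15 N.

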